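Present a tube to the code reader

TASK

First push the open blue door of the white tube reader shut until its catch has clicked home. Then fetch the orange-capped tube, carry it over the things in between without disturbing the other tubes, the blue carton or the white bottle, and finish with the gripper still holding it upright and still over the centre of the round reading glass on top of the reader, its bottom about one centimetre above the glass. The tube must never touch the reader, and it is not put down at the end.

Things in the scene. Friction and masses are not known exactly. Their poses are not given: they have to be found in the camera images.
- tube_orange: the tube to be read: a free-standing 50 mL screw-cap centrifuge tube with an ORANGE cap, rigid, about 35 g (mass varies), 116 mm tall; body 28 mm in diameter up to 102 mm, cap 34 mm in diameter from 102 to 116 mm. Origin: centre of its underside (the end that is read); z up the tube
- tube_blue_a: a tube of the same shape with a BLUE cap (not to be moved). Origin: centre of its underside
- tube_blue_b: another tube of the same shape with a BLUE cap (not to be moved). Origin: centre of its underside
- swab_carton: loose blue carton, 68 x 142 x 90 mm high (142 along its own y), standing between the tubes and the reader (not to be moved). Origin: centre of its underside
- white_bottle: loose white screw-cap bottle, 54 mm in diameter, 100 mm tall (not to be moved). Origin: centre of its underside
- reader: tube code reader, fixed to the bench: white box 120 mm deep (own x) x 130 mm wide (own y), flat top at 90 mm; its front, with the blue door, faces its own -x. Round dark reading glass in the middle of its top. Origin: centre of its underside, on the bench
- reader_window (a point): centre of the reading glass's upper face, 91 mm above the bench, marked by an orange dot; the dark glass is 54 mm in diameter with a thin metal rim round it, 62 mm outside, flat; axes as the reader's, z up
- reader_door (a joint): door angle, rad: 0 = shut on its stop, seated on the catch; grows as it swings out to the reader's -x, at most 1.5. Slight friction; stays where left. A sprung ball catch resists below about 0.1 rad and needs about 4 N at door_push to be passed, at about 0.05 rad; once passed it draws the door shut, short of that the door is left ajar or pushed out again
- door_hinge (a point): point on the door's hinge axis, at mid-height of the door (48 mm above the bench), in the plane of the door's inner face. Blue door, 100 mm wide, 70 mm high, 8 mm thick, from 13 to 83 mm above the bench; hinged at its left end (the reader's +y end)
- door_push (a point): point on the door's OUTER face, 75 mm from the hinge axis (25 mm short of the free edge), at mid-height; its x axis points square through the door from outer to inner face (the way to push), its y axis toward the hinge
Not all that is in view belongs to the job. There is more than one size of the tube_orange; the job needs the middle-sized.

How it is judged:
By the outcome, as a careful person would: the job done as asked, in the order asked, and still so for the second after the job is handed in, while the arm keeps its last pose, push and grip.
It also fails if it takes over 56 s, if anything falls off the work surface, if the arm or the gripper's body presses on something with over 40 N, if the wrist force passes 120 N, or if a joint passes its speed limit or range.

ROBOT

A 6-joint arm with a two-finger parallel gripper is mounted at the origin on a cart in front of the work surface, level with it; the furniture and walls round the work are solid. World frame = base frame: x ahead of the robot, y to its left, z up, the work surface at z = 0. Lengths are in m, angles in rad, forces in N, time in s.
With the tool pointing down it reaches from about 0.4 to 0.825 m from the base axis. Payload 7 kg.
Tool frame: the origin (TCP) lies midway between the tips of the shut fingers; the grasp point (between the pads) lies 19 mm behind it; z points along the fingers, x is the direction in which the jaws open and shut, and the axes are right-handed (so a half turn about z gives the same grasp; the last joint's range is limited). The gripper opens to 85 mm and grips with 20 to 120 N. Pads are 22 mm wide; open, the fingers measure 114 mm over their backs; the gripper's body (76 mm by 85 mm) begins 54 mm behind the grasp point. The pads swing forward as they close: fully open they stand 13 mm farther back than shut.
Start: joints at [-1.052, 0.359, 0.012, 0, -1.224, -0.288], TCP at [0.154, -0.657, 0.231] pointing down, gripper open.
Joint ranges: [-3.07, 3.07], [-1.43, 2.12], [-1.02, 1.25], [-3.03, 1.67], [-3.05, -0], [-3.03, 3.03]. Speed limits (rad/s): [2.39, 2.39, 3.01, 3.14, 3.14, 3.14].

INTERFACE

Orientations are given as a 3x3 rotation matrix whose columns are the frame's x, y, z axes.
In Python, from rig import arm gives the robot as it stands. The module is installed in compiled form; this text tells all that it offers.
- The arm moves only by the tool move_arm, never from a script. Its arguments are lists of equal length, an entry for each row: "rot": the turn, a rotation vector about the tool's x, y, z in rad, a list of three; "offset": the shift along the tool's x, y, z in mm, a list of three; "jaw": the closure, from 0 (fully open) to 1 (shut). A call has 1 to 20 rows; each row shifts and turns the commanded pose from where the row before left it, along the tool's axes as they then stand; what a row does not reach is not made up. A row lasts 1/8 s, in which the tool goes at most 62.5 mm and 10.7 degrees, less where a joint would pass 70% of its speed; a pose out of reach is approached as far as the arm can. A call is refused whole if a number of a shift passes 62.5 or a number of a turn 0.188, either way. A call with a gripper value outside its range is refused whole. The fingers move at their own pace and stop on an object; "grip_force" is the grip in N (left out, the last holds). Time passes only in rows, so rows that do not move let the fingers close. It gives the time, the measured TCP pose, the force and the opening at its end, in the units of the state.
- arm.read_state(): the state, without advancing time (a new reading comes with each control period).
- arm.get_image(name): name is "scene" or "top" or "wrist"; returns the picture (400x640x3 uint8, red, green, blue); there is no depth.
- arm.camera_params(name): a dict with "camera_matrix" (3x3 intrinsics, pixels), "k1" (the pictures are not rectified: a ray, as slopes to the right and down, at radius r is drawn at 1 + k1 r^2 times it, then the intrinsics apply), "R" (3x3) and "t" (3): a world point X has camera coordinates R X + t. Camera axes: x right, y down, z forward; pixel columns grow to the right and rows downward; lengths in m; the calibration is good to about 2 mm. A picture is of the moment at which its call begins: read the wrist's pose just before it. camera_params takes no time and is no camera call; for the wrist camera it gives the pose at the moment of the call.
- arm.close_job(): hands the job in, once; it reports no verdict.
The state is a dict: "time": time; "qpos": joint angles; "qvel": joint speeds; "joint_torque": joint torques, N m; "ee_pos": TCP position; "tcp_rot": TCP orientation; "force": force on the tool from outside, world axes, zero at the start; "torque": the same for the moment, N m; "opening": opening from 0.0 (shut) to 1.0 (fully open).
Only numpy, scipy, OpenCV 4.12 (cv2) and the standard library are available. Lean on these libraries where they do the work, as an engineer would, in place of code of your own. Each camera call takes 0.05 s, during which the arm holds its last target. There are 200 camera calls.

## Working session

There is one attempt and no reset: what is moved stays moved. The work goes in short steps, Python scripts to look and compute and a tool call to move; the robot and the scene stay as the last step left them, time stands still between calls to the robot, and variables do not carry over. Pictures are saved under pics/ and viewed, about 8 in all and at most 12, crops included, and the job is handed in when it is done.

Besides the shell and the picture viewer there is one more tool, called after "Emit:" by a JSON object that holds its "name" and its "arguments", one argument or row to a line. move_arm: Moves the arm, as the interface text tells. Its arguments: {"type":"object","properties":{"rot":{"type":"array"},"offset":{"type":"array"},"jaw":{"type":"array"},"grip_force":{"type":"number"}},"required":["rot","offset","jaw"]}

```bash
mkdir -p pics; cat > h.py <<'E'
import numpy as np, cv2
from rig import arm
def cam(n):
    p=arm.camera_params(n); return [np.array(p[k],float) for k in("camera_matrix","k1","R","t")]
def proj(c,X):
    K,k1,R,t=c; p=np.atleast_2d(X)@R.T+t; s=p[:,:2]/p[:,2:]; s=s*(1+k1*(s**2).sum(1,keepdims=True))
    return s@K[:2,:2].T+K[:2,2]
def ray(c,uv):
    K,k1,R,t=c; d=np.linalg.solve(K[:2,:2],np.array(uv,float)-K[:2,2]); s=d.copy()
    for _ in range(30): s=d/(1+k1*(s@s))
    return -R.T@t, R.T@np.append(s,1)
def atz(c,uv,z):
    o,d=ray(c,uv); return o+d*(z-o[2])/d[2]
def snap(n,f):
    im=arm.get_image(n); cv2.imwrite('pics/'+f,im[:,:,::-1]); return im
E
python3 - <<'E'
from h import *
for n in("scene","top"): 
    snap(n,n+'0.png'); c=cam(n); print(n,-c[2].T@c[3],c[1],c[0][0,0])
s=arm.read_state(); print(s['time'],s['ee_pos'],s['tcp_rot'],s['force'],s['opening'])
E
```

```text
scene [0.06104936 0.93662441 0.82765462] -0.01981129487503689 505.47262731934507
top [0.38500953 0.14426465 0.96905503] -0.07537669295091556 361.8306166970715
0.1 [ 0.15425051 -0.6566738   0.23042926] [[-2.28623101e-01  9.73514873e-01 -5.18235694e-04]
 [ 9.73513756e-01  2.28623629e-01  1.48403860e-03]
 [ 1.56321458e-03 -1.65224069e-04 -9.99998765e-01]] [-0.47548945  1.27732906 -0.51219062] 1.0026140018697802
```

View pics/scene0.png

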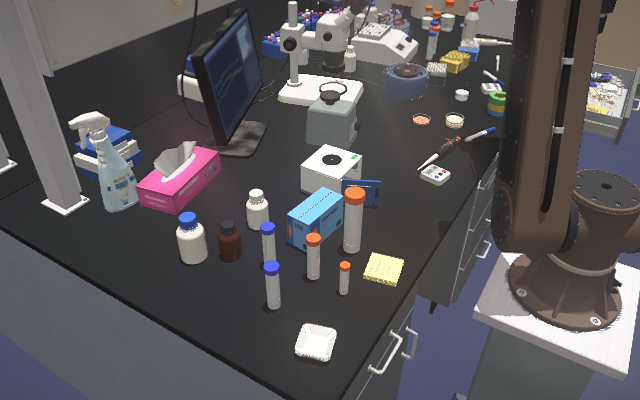

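View pics/top0.png

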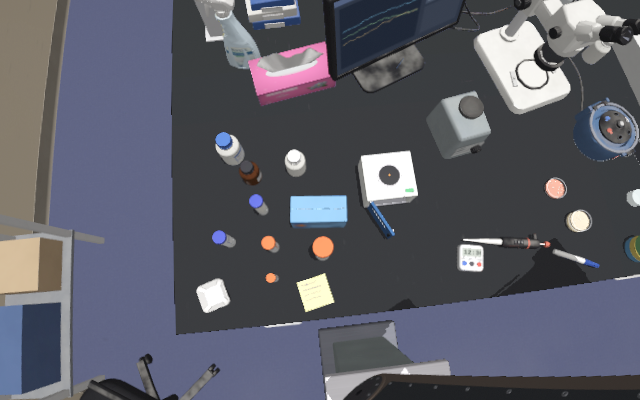

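Scene view: the orange caps are large (355,195), middle (313,240) and small (345,267). In the top view they sit at (322,248), (270,243) and (272,278), so the target is the one at (270,243). The reader is at (388,178), the open door at (381,219), the carton at (319,211) and the white bottle at (295,162). I'll zoom in for precise pixels.

```bash
python3 - <<'E'
from h import *
a=cv2.imread('pics/top0.png'); c=a[135:295,205:425]
cv2.imwrite('pics/topc.png',cv2.resize(c,None,fx=3.6,fy=3.6,interpolation=cv2.INTER_CUBIC))
T=cam('top');S=cam('scene')
print('top origin axes',T[2])
hsv=cv2.cvtColor(a,cv2.COLOR_BGR2HSV)
def blobs(im,lo,hi,x0,x1,y0,y1):
    m=cv2.inRange(cv2.cvtColor(im,cv2.COLOR_BGR2HSV),lo,hi); n,l,st,ce=cv2.connectedComponentsWithStats(m)
    return [(st[i].tolist(),ce[i].round(1)) for i in range(1,n) if st[i,4]>15 and x0<ce[i][0]<x1 and y0<ce[i][1]<y1]
for b in blobs(a,(5,150,120),(15,255,255),200,430,130,300): print('orange',b,atz(T,b[1],.116))
for b in blobs(a,(112,120,60),(128,255,255),200,300,180,260): print('blue',b,atz(T,b[1],.116))
s=cv2.imread('pics/scene0.png')
for b in blobs(s,(5,150,120),(15,255,255),290,380,170,290): print('sorange',b,atz(S,b[1],.109))
print('dot',atz(T,(389,175),.091),'bottle',atz(T,(295,157),.1))
for uv in [(359,156),(413,152),(416,198),(361,205)]: print('reader',atz(T,uv,.09))
for uv in [(291,199),(346,197),(347,222),(291,223)]: print('carton',atz(T,uv,.09))
E
```

```text
top origin axes [[-0.11219227 -0.99366666  0.00628259]
 [-0.96730095  0.10776372 -0.22959932]
 [ 0.22746816 -0.03183643 -0.97326496]]
orange ([261, 236, 10, 14, 26], array([264.3, 242.1])) [0.49105157 0.26544446 0.116     ]
orange ([312, 236, 21, 20, 45], array([319. , 243.2])) [0.47429917 0.1375163  0.116     ]
blue ([249, 194, 14, 14, 153], array([255.4, 200.5])) [0.59376645 0.27918486 0.116     ]
blue ([212, 230, 14, 14, 155], array([218.6, 236.7])) [0.51552766 0.37277524 0.116     ]
sorange ([344, 187, 21, 18, 309], array([354.5, 195.1])) [0.4884997  0.07069024 0.109     ]
sorange ([306, 230, 15, 17, 174], array([313.1, 238.7])) [0.48948002 0.2542008  0.109     ]
sorange ([339, 261, 12, 10, 92], array([344.5, 265.6])) [0.39322637 0.28927286 0.109     ]
dot [ 0.62862737 -0.05830983  0.091     ] bottle [0.69947043 0.17392184 0.1       ]
reader [0.68774515 0.01055848 0.09      ]
reader [ 0.68361798 -0.13058267  0.09      ]
reader [ 0.56194725 -0.1171264   0.09      ]
reader [0.55959488 0.02308888 0.09      ]
carton [0.59411598 0.19458676 0.09      ]
carton [0.58401163 0.05762108 0.09      ]
carton [0.52107885 0.06316978 0.09      ]
carton [0.53389207 0.20019326 0.09      ]
```

View pics/topc.png

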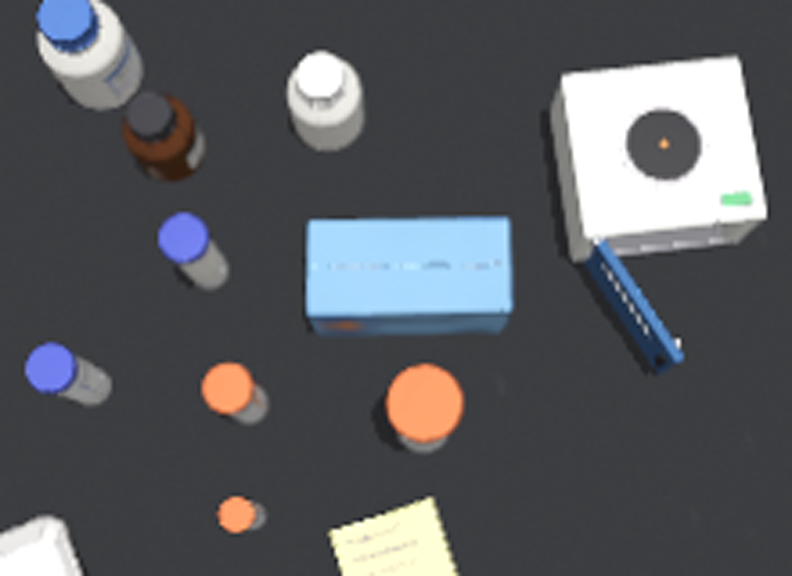

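```bash
cat > ov.py <<'E'
from h import *
import sys
T=cam('top');S=cam('scene')
px=lambda p:np.array([205.36-0.5+.14+p[0]/3.6-0,135+p[1]/3.6])
from scipy.optimize import least_squares
cor=np.array([(562,75),(740,57),(766,217),(590,245)])/3.6+[204.64,134.64]
dot=np.array([664,143])/3.6+[204.64,134.64]
loc=np.array([[60,65,90],[60,-65,90],[-60,-65,90],[-60,65,90],[0,0,91]])/1e3
def pose(p,L): c,s=np.cos(p[2]),np.sin(p[2]); return np.array(L)@np.array([[c,s,0],[-s,c,0],[0,0,1]])+[p[0],p[1],0]
r=least_squares(lambda p:(proj(T,pose(p,loc))-np.vstack([cor,dot])).ravel(),[.63,-.055,0.1])
P=r.x; print('reader',P,np.abs(r.fun).max())
def door(th,hy=.05):
    # local: dir from hinge
    d=np.array([-np.sin(th),-np.cos(th)]); n=np.array([-np.cos(th),np.sin(th)])
    h=np.array([-.06,hy]); q=[h,h+.1*d,h+.1*d+.008*n,h+.008*n]
    return pose(P,[[*a,z] for z in(.013,.083) for a in q])
if __name__=='__main__':
    ims=[]
    for c,f,(x0,y0) in((T,'top0.png',(350,140)),(S,'scene0.png',(290,135))):
        a=cv2.imread('pics/'+f)[y0:y0+110,x0:x0+110]; b=cv2.resize(a,None,fx=7,fy=7,interpolation=cv2.INTER_CUBIC)[:550]
        b=cv2.resize(a,(400,400),interpolation=cv2.INTER_CUBIC); e=b.copy()
        D=(proj(c,door(float(sys.argv[1]),float(sys.argv[2])))-[x0,y0]+.5)*400/110
        for i in range(4):
            for p,q in((i,(i+1)%4),(4+i,4+(i+1)%4),(i,i+4)): cv2.line(b,tuple(D[p].astype(int)),tuple(D[q].astype(int)),(0,255,255) if p>3 else (0,255,0),1)
        R=(proj(c,pose(P,loc))-[x0,y0]+.5)*400/110
        cv2.polylines(b,[R[:4].astype(int)],True,(0,0,255),1)
        ims.append(np.vstack([e,b])[:, :])
    o=np.hstack(ims); cv2.imwrite('pics/ov%s.png'%sys.argv[1],cv2.resize(o,(600,600)))
E
python3 ov.py 1.0 0.05
```

```text
reader [ 0.62799595 -0.05906921  0.01460917] 1.3899856452688937
```

View pics/ov1.0.png

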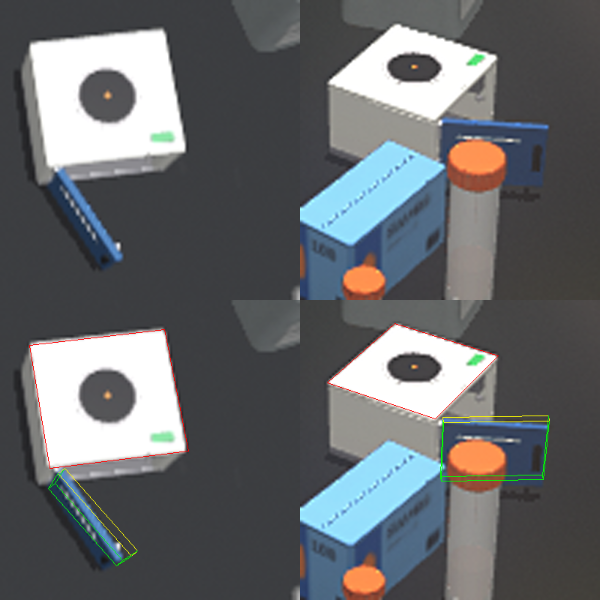

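The overlay shows the reader fit is good and the door opening is a bit over 1.0 rad, about 1.12. Next I'll triangulate the tubes and the door's free corner.

```bash
python3 - <<'E'
from ov import *
def tri(u1,u2):
    (o1,d1),(o2,d2)=ray(T,u1),ray(S,u2)
    k=np.linalg.lstsq(np.c_[d1,-d2],o2-o1,rcond=None)[0]; a,b=o1+k[0]*d1,o2+k[1]*d2
    return ((a+b)/2).round(4),np.linalg.norm(a-b).round(4)
f=lambda x,y:(204.64+x/3.6,134.64+y/3.6)
# cap top centres: top crop; scene px approx top-face centre
print('mid top',atz(T,f(229,389),.116),atz(S,(313.2,236),.116))
print('mid base(top view)',atz(T,f(250,408),.0))
print('large',tri(f(425,402),(354.5,192)))
print('small',tri(f(236,514),(344.7,263.5)))
print('blueA',atz(T,f(184,238),.116),'blueB',atz(T,f(51,368),.116))
# door free top edge corners, topc pixels (outer, inner)
for n,uv in(('hinge outer',(592,246)),('free outer',(672,362)),('free inner',(683,356))): print(n,atz(T,f(*uv),.083))
print('scene free',atz(S,(290+(547-300)/300*110,135+126/300*110),.083))
print('carton',[atz(T,f(*u),.09)[:2].round(3).tolist() for u in((308,219),(510,217),(511,314),(307,315))])
print('bottle',atz(T,f(321,76),.1))
for th in(1.05,1.1,1.15,1.2): print(th,door(th)[4:].round(4)[1:3,:2].tolist(),)
E
```

```text
reader [ 0.62799595 -0.05906921  0.01460917] 1.3899856452688937
mid top [0.48863711 0.25627228 0.116     ] [0.48968743 0.25346373 0.116     ]
mid base(top view) [0.48698394 0.25713377 0.        ]
large (array([0.4605, 0.1302, 0.1666]), np.float64(0.0017))
small (array([0.408 , 0.2622, 0.0848]), np.float64(0.0019))
blueA [0.59305026 0.27838058 0.116     ] blueB [0.51508834 0.37230199 0.116     ]
hinge outer [0.5638764  0.00118554 0.083     ]
free outer [ 0.47717161 -0.04208152  0.083     ]
free inner [ 0.48038972 -0.05025976  0.083     ]
scene free [ 0.47567558 -0.04836295  0.083     ]
carton [[0.603, 0.196], [0.589, 0.056], [0.522, 0.064], [0.536, 0.203]]
bottle [0.70314461 0.1766203  0.1       ]
1.05 [[0.4813, -0.061], [0.4772, -0.0541]]
1.1 [[0.4788, -0.0566], [0.4751, -0.0495]]
1.15 [[0.4766, -0.0521], [0.4732, -0.0449]]
1.2 [[0.4746, -0.0475], [0.4716, -0.0401]]
```

Door ≈1.13 rad. The middle tube is at (0.488,0.256), the large tube at (0.46,0.13) and 167 mm tall, and the reader's dot at (0.628,-0.059). I'll close the jaws, square the tool with the world and go to the door's outer side at height.

Emit:
{"name": "move_arm", "arguments": {
  "rot": [
    [0,0,0.115],
    [0,0,0.116],
    [0,0,0],
    [0,0,0],
    [0,0,0],
    [0,0,0],
    [0,0,0],
    [0,0,0],
    [0,0,0],
    [0,0,0],
    [0,0,0],
    [0,0,0],
    [0,0,0],
    [0,0,0],
    [0,0,0],
    [0,0,0],
    [0,0,0],
    [0,0,0],
    [0,0,0]
  ],
  "offset": [
    [0,0,0],
    [0,0,0],
    [41.4,19.6,0],
    [41.4,19.6,0],
    [41.4,19.6,0],
    [41.4,19.6,0],
    [41.4,19.6,0],
    [41.4,19.6,0],
    [41.4,19.6,0],
    [41.4,19.6,0],
    [41.4,19.6,0],
    [41.4,19.6,0],
    [41.4,19.6,0],
    [41.4,19.6,0],
    [41.4,19.6,0],
    [41.4,19.6,0],
    [41.4,19.6,0],
    [41.4,19.6,0],
    [0,0,0]
  ],
  "jaw": [1,1,1,1,1,1,1,1,1,1,1,1,1,1,1,1,1,1,1]
}}

```text
time: 2.48
ee_pos: [0.4689, 0.0074, 0.2308]
tcp_rot: [[-0.003, 1.0, -0.001], [1.0, 0.003, -0.0], [-0.0, -0.001, -1.0]]
force: [0.1, -0.1, -0.8]
opening: 0.003
```

Emit:
{"name": "move_arm", "arguments": {
  "rot": [
    [0,0,0],
    [0,0,0],
    [0,0,0],
    [0,0,0],
    [0,0,0],
    [0,0,0]
  ],
  "offset": [
    [0,0,40],
    [0,0,40],
    [0,0,40],
    [0,0,40],
    [0,0,20],
    [0,0,0]
  ],
  "jaw": [1,1,1,1,1,1]
}}

```text
time: 3.22
ee_pos: [0.4666, 0.0042, 0.05]
tcp_rot: [[0.001, 1.0, -0.004], [1.0, -0.001, -0.002], [-0.002, -0.004, -1.0]]
force: [0.1, 0.6, 1.3]
opening: 0.002
```

```bash
python3 - <<'E'
from ov import *
# TCP waypoints for corner contact
H=pose(P,[[-.06,.05,0]])[0]
for th in np.arange(1.3,-.01,-.1):
    th=max(th,0); c=pose(P,[[-.06-.08*np.sin(th)-.008*np.cos(th),.05-.08*np.cos(th)+.008*np.sin(th),0]])[0]
    print(round(th,2),((c-[.011,-.0145,0])*1e3).round(0)[:2])
a=snap('top','top1.png')
hsv=cv2.cvtColor(cv2.imread('pics/top0.png'),cv2.COLOR_BGR2HSV)
m=cv2.inRange(hsv[140:215,350:425],(0,0,200),(179,40,255))
k=cv2.findContours(m,0,2)[0]; k=max(k,key=cv2.contourArea)
q=cv2.approxPolyDP(k,4,True).reshape(-1,2)+[350,140]; print([(u.tolist(),atz(T,u,.09)[:2].round(4).tolist()) for u in q])
E
```

```text
reader [ 0.62799595 -0.05906921  0.01460917] 1.3899856452688937
1.3 [477. -10.]
1.2 [479. -18.]
1.1 [482. -26.]
1.0 [485. -33.]
0.9 [489. -40.]
0.8 [494. -46.]
0.7 [499. -52.]
0.6 [505. -58.]
0.5 [512. -62.]
0.4 [519. -67.]
0.3 [526. -70.]
0.2 [534. -73.]
0.1 [541. -74.]
0 [549. -76.]
[([409, 151], [0.6874, -0.1206]), ([361, 156], [0.6872, 0.0054]), ([370, 202], [0.5647, -0.0003]), ([417, 194], [0.5719, -0.1214])]
```

Emit:
{"name": "move_arm", "arguments": {
  "rot": [
    [0,0,0],
    [0,0,0],
    [0,0,0],
    [0,0,0],
    [0,0,0],
    [0,0,0],
    [0,0,0],
    [0,0,0],
    [0,0,0],
    [0,0,0],
    [0,0,0],
    [0,0,0]
  ],
  "offset": [
    [-14,10,0],
    [-8,2,0],
    [-8,3,0],
    [-7,3,0],
    [-7,4,0],
    [-6,5,0],
    [-6,5,0],
    [-6,6,0],
    [-4,7,0],
    [-5,7,0],
    [-3,7,0],
    [0,0,0]
  ],
  "jaw": [1,1,1,1,1,1,1,1,1,1,1,1]
}}

```text
time: 4.78
ee_pos: [0.5278, -0.0689, 0.0512]
tcp_rot: [[0.001, 1.0, 0.0], [1.0, -0.001, -0.0], [-0.0, 0.0, -1.0]]
force: [-0.1, 0.2, -1.0]
opening: 0.001
```

```bash
python3 - <<'E'
from h import *
a=arm.get_image('top')[130:260,330:460]; b=arm.get_image('scene')[130:240,280:420]
cv2.imwrite('pics/d1.png',np.hstack([cv2.resize(a,(390,390)),cv2.resize(b,(400,390))])[:,:,::-1])
E
```

```text
(no output)
```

View pics/d1.png

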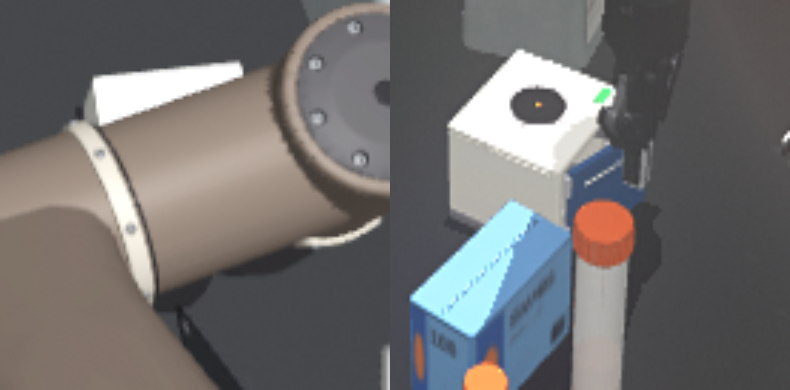

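The scene view shows the door swung in front of the fingers (crop 600,185) and nearly shut. Next I push it home gently.

Emit:
{"name": "move_arm", "arguments": {
  "rot": [
    [0,0,0],
    [0,0,0],
    [0,0,0],
    [0,0,0],
    [0,0,0],
    [0,0,0]
  ],
  "offset": [
    [-1,4,0],
    [-1,4,0],
    [-1,3,0],
    [-1,3,0],
    [0,2,0],
    [0,0,0]
  ],
  "jaw": [1,1,1,1,1,1]
}}

```text
time: 5.62
ee_pos: [0.5429, -0.0729, 0.0512]
tcp_rot: [[0.0, 1.0, -0.0], [1.0, -0.0, -0.0], [-0.0, -0.0, -1.0]]
force: [-0.4, -0.5, 0.0]
opening: 0.001
```

Emit:
{"name": "move_arm", "arguments": {
  "rot": [
    [0,0,0],
    [0,0,0],
    [0,0,0]
  ],
  "offset": [
    [0,2,0],
    [0,1,0],
    [0,0,0]
  ],
  "jaw": [1,1,1]
}}

```text
time: 6.0
ee_pos: [0.5454, -0.0731, 0.0511]
tcp_rot: [[0.0, 1.0, -0.001], [1.0, -0.0, -0.0], [-0.0, -0.001, -1.0]]
force: [-3.1, -1.6, 0.9]
opening: 0.001
```

Contact against the catch (about 3 N). I'll keep pushing in 1 mm steps.

Emit:
{"name": "move_arm", "arguments": {
  "rot": [
    [0,0,0],
    [0,0,0],
    [0,0,0],
    [0,0,0]
  ],
  "offset": [
    [0,1,0],
    [0,1,0],
    [0,1,0],
    [0,0,0]
  ],
  "jaw": [1,1,1,1]
}}

```text
time: 6.5
ee_pos: [0.5494, -0.0725, 0.0514]
tcp_rot: [[0.0, 1.0, 0.0], [1.0, -0.0, 0.0], [0.0, 0.0, -1.0]]
force: [-1.3, 0.3, 0.5]
opening: 0.001
```

Emit:
{"name": "move_arm", "arguments": {
  "rot": [
    [0,0,0],
    [0,0,0],
    [0,0,0],
    [0,0,0]
  ],
  "offset": [
    [0,1,0],
    [0,1,0],
    [0,1,0],
    [0,0,0]
  ],
  "jaw": [1,1,1,1]
}}

```text
time: 7.0
ee_pos: [0.5496, -0.0729, 0.0509]
tcp_rot: [[0.001, 1.0, -0.004], [1.0, -0.001, -0.0], [-0.0, -0.004, -1.0]]
force: [-9.3, 3.3, 6.9]
opening: 0.0
```

The force rose to 3 N, dropped as the catch passed, then met a hard stop at 9 N, so the door is seated. I'll retreat, rise, and go over the tube while opening the jaws.

Emit:
{"name": "move_arm", "arguments": {
  "rot": [
    [0,0,0],
    [0,0,0],
    [0,0,0],
    [0,0,0],
    [0,0,0],
    [0,0,0],
    [0,0,0],
    [0,0,0],
    [0,0,0],
    [0,0,0],
    [0,0,0],
    [0,0,0],
    [0,0,0],
    [0,0,0]
  ],
  "offset": [
    [0,-15,0],
    [0,-20,0],
    [0,-15,0],
    [0,0,-60],
    [0,0,-60],
    [0,0,-60],
    [46,-2,0],
    [46,-2,0],
    [47,-2,0],
    [47,-2,0],
    [47,-2,0],
    [47,-1,0],
    [47,-1,0],
    [0,0,0]
  ],
  "jaw": [1,1,1,1,1,1,0,0,0,0,0,0,0,0]
}}

```text
time: 8.75
ee_pos: [0.4899, 0.2569, 0.231]
tcp_rot: [[-0.003, 1.0, 0.0], [1.0, 0.003, 0.0], [0.0, 0.0, -1.0]]
force: [-0.3, -0.0, -0.5]
opening: 1.005
```

```bash
python3 - <<'E'
from h import *
c=cam('wrist'); w=arm.get_image('wrist'); s=arm.get_image('scene'); t=arm.get_image('top')
for n,i in(('w2',w),('s2',s),('t2',t)): cv2.imwrite(f'pics/{n}.png',i[:,:,::-1])
np.save('wc.npy',np.array([0]));import pickle;pickle.dump(c,open('wc.pkl','wb'))
st=arm.read_state();print(st['ee_pos'],st['qpos'],-c[2].T@c[3],proj(c,[.489,.255,.116]))
x=cv2.resize(s[130:240,280:420],(420,330)); y=cv2.resize(t[130:240,340:450],(330,330))
o=np.vstack([np.hstack([x,y])[:,:640] if 0 else cv2.resize(np.hstack([x,y]),(640,282)),w[:318]])
cv2.imwrite('pics/m2.png',o[:,:,::-1])
m=cv2.inRange(cv2.cvtColor(w,cv2.COLOR_RGB2HSV),(3,130,100),(18,255,255)); n,l,q,ce=cv2.connectedComponentsWithStats(m)
for i in range(1,n):
    if q[i,4]>100: print(q[i],ce[i],atz(c,ce[i],.116))
E
```

```text
[0.48987482 0.25381659 0.2312289 ] [ 8.33113527e-01  1.56536619e-01 -2.62243041e-01  3.20015455e-05
 -1.15207037e+00 -2.40384337e+00] [0.41142417 0.25717251 0.37416616] [[314.74579626 194.06232737]]
[311  80  26  28 577] [323.48180243  93.22183709] [0.40783906 0.26169391 0.116     ]
[  93  137   73   70 3866] [128.7690119  172.01551992] [0.47040133 0.10058537 0.116     ]
[ 298  173   38   39 1102] [316.63793103 192.62522686] [0.48772186 0.25660476 0.116     ]
[238 208  20  12 163] [247.70552147 213.53374233] [0.5068069  0.19690901 0.116     ]
```

View pics/m2.png

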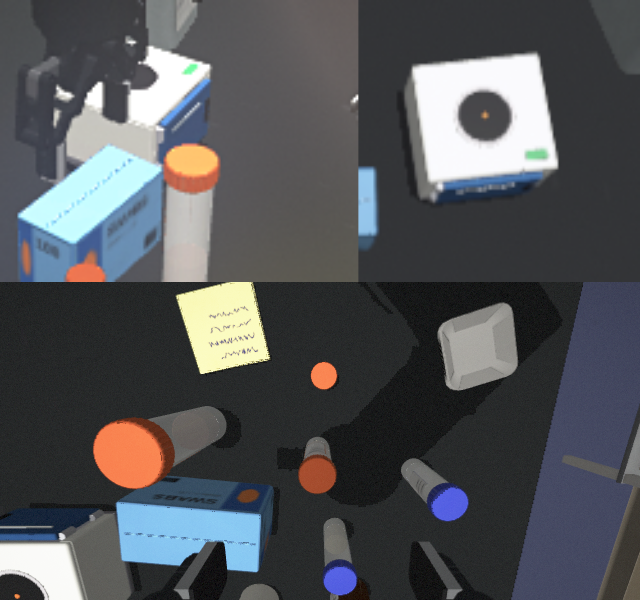

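The door is shut in both views (blue front flush at 490,187 and 187,115). The wrist view shows the target cap at (317,192), under the gripper. I'll descend and grip.

Emit:
{"name": "move_arm", "arguments": {
  "rot": [
    [0,0,0],
    [0,0,0],
    [0,0,0],
    [0,0,0],
    [0,0,0],
    [0,0,0],
    [0,0,0],
    [0,0,0]
  ],
  "offset": [
    [0,-1,30],
    [0,0,30],
    [0,0,30],
    [0,0,30],
    [0,0,25],
    [0,0,20],
    [0,0,8],
    [0,0,0]
  ],
  "jaw": [0,0,0,0,0,0,0,0]
}}

```text
time: 9.9
ee_pos: [0.4893, 0.2535, 0.0584]
tcp_rot: [[0.001, 1.0, -0.0], [1.0, -0.001, -0.0], [-0.0, -0.0, -1.0]]
force: [0.2, 0.1, 0.5]
opening: 1.0
```

```bash
python3 - <<'E'
from h import *
w=[]
for i in range(4):
    c=cam('wrist'); a=arm.get_image('wrist'); s=arm.read_state(); w.append(s['ee_pos'])
    m=cv2.inRange(cv2.cvtColor(a,cv2.COLOR_RGB2HSV),(3,130,80),(18,255,255)); n,l,q,ce=cv2.connectedComponentsWithStats(m)
    for j in range(1,n):
        if q[j,4]>600: print(q[j],atz(c,ce[j],.11).round(4))
print(np.mean(w,0),np.std(w,0),s['force'])
cv2.imwrite('pics/w3.png',a[:,:,::-1])
E
```

```text
[ 308   53   66   70 3522] [0.4081 0.2604 0.11  ]
[ 277  283   99   83 6677] [0.4863 0.2569 0.11  ]
[ 307   52   66   70 3507] [0.4081 0.2605 0.11  ]
[ 276  281   98   85 6767] [0.4867 0.2569 0.11  ]
[ 306   52   66   70 3489] [0.4081 0.2606 0.11  ]
[ 275  281   99   85 6809] [0.4869 0.2569 0.11  ]
[ 306   52   65   70 3482] [0.4081 0.2606 0.11  ]
[ 275  280   98   86 6804] [0.4869 0.2569 0.11  ]
[0.48966734 0.25434817 0.05917718] [6.36386992e-05 2.24271208e-04 1.59091671e-04] [ 0.42250999 -0.36447664 -0.40821156]
```

View pics/w3.png

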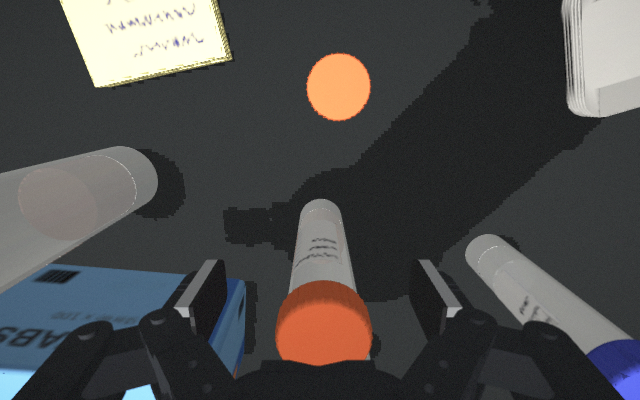

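The wrist view shows the cap (323,325) between the pads (215 and 430), about 2 mm to the left side of centre. I'll nudge and close.

Emit:
{"name": "move_arm", "arguments": {
  "rot": [
    [0,0,0],
    [0,0,0],
    [0,0,0],
    [0,0,0],
    [0,0,0],
    [0,0,0],
    [0,0,0],
    [0,0,0],
    [0,0,0]
  ],
  "offset": [
    [2,0,0],
    [0,0,0],
    [0,0,0],
    [0,0,0],
    [0,0,0],
    [0,0,0],
    [0,0,0],
    [0,0,0],
    [0,0,0]
  ],
  "jaw": [0,0.3,0.5,0.55,0.6,0.65,0.75,0.85,0.9],
  "grip_force": 40
}}

```text
time: 11.22
ee_pos: [0.4893, 0.2563, 0.0584]
tcp_rot: [[0.0, 1.0, 0.0], [1.0, -0.0, 0.0], [0.0, 0.0, -1.0]]
force: [-0.3, -0.3, 2.1]
opening: 0.332
```

Gripped: the opening of 28 mm matches the tube body. Lifting, then carrying.

Emit:
{"name": "move_arm", "arguments": {
  "rot": [
    [0,0,0],
    [0,0,0],
    [0,0,0],
    [0,0,0],
    [0,0,0],
    [0,0,0],
    [0,0,0],
    [0,0,0],
    [0,0,0],
    [0,0,0],
    [0,0,0],
    [0,0,0],
    [0,0,0],
    [0,0,0],
    [0,0,0],
    [0,0,0],
    [0,0,0],
    [0,0,0]
  ],
  "offset": [
    [0,0,-10],
    [0,0,-30],
    [0,0,-40],
    [0,0,-40],
    [0,0,-30],
    [-15,7,0],
    [-30,13,0],
    [-30,13,0],
    [-30,13,0],
    [-30,13,0],
    [-30,13,0],
    [-30,13,0],
    [-30,13,0],
    [-30,13,0],
    [-30,13,0],
    [-20,10,0],
    [-10,5,0],
    [0,0,0]
  ],
  "jaw": [1,1,1,1,1,1,1,1,1,1,1,1,1,1,1,1,1,1]
}}

```text
time: 13.48
ee_pos: [0.6281, -0.0591, 0.2079]
tcp_rot: [[0.001, 1.0, -0.001], [1.0, -0.001, 0.0], [0.0, -0.001, -1.0]]
force: [0.2, 0.1, -0.8]
opening: 0.336
```

```bash
python3 - <<'E'
from h import *
for i in range(3): c=cam('wrist'); w=arm.get_image('wrist')
s=arm.get_image('scene'); S=cam('scene'); T=cam('top'); st=arm.read_state()
print(st['ee_pos'],st['force'],st['opening'],st['tcp_rot'])
# dark glass/dot in unobstructed early top pictures
t=cv2.imread('pics/t2.png'); h=cv2.cvtColor(t,cv2.COLOR_BGR2HSV)[160:190,375:405]
m=cv2.inRange(h,(3,80,80),(25,255,255)); ys,xs=np.nonzero(m); print('dot top',xs.mean()+375,ys.mean()+160,atz(T,(xs.mean()+375,ys.mean()+160),.091))
m=cv2.inRange(h,(0,0,0),(179,255,110)); n,l,q,ce=cv2.connectedComponentsWithStats(m); j=q[1:,4].argmax()+1
print('glass top',q[j],atz(T,ce[j]+[375,160],.091))
s0=cv2.imread('pics/scene0.png'); h=cv2.cvtColor(s0,cv2.COLOR_BGR2HSV)[150:170,315:350]
m=cv2.inRange(h,(3,80,80),(25,255,255)); ys,xs=np.nonzero(m); 
if len(xs): print('dot scene',atz(S,(xs.mean()+315,ys.mean()+150),.091))
m=cv2.inRange(h,(0,0,0),(179,255,110)); n,l,q,ce=cv2.connectedComponentsWithStats(m); j=q[1:,4].argmax()+1
print('glass scene',q[j],atz(S,ce[j]+[315,150],.091))
cv2.imwrite('pics/m4.png',np.vstack([w,cv2.resize(s[60:260,230:440],(400,381))[:200,:].copy() if 0 else cv2.resize(s[90:215,240:440],(640,400))])[:,:,::-1][:, :])
x=cv2.imread('pics/m4.png'); cv2.imwrite('pics/m4.png',cv2.resize(x,(480,600)))
E
```

```text
[ 0.62789199 -0.05794485  0.20844666] [ 0.984141   -0.07376869 -1.32737193] 0.3333058085448252 [[-7.72462949e-04  9.99999695e-01  1.19560360e-04]
 [ 9.99999688e-01  7.72443344e-04  1.63933628e-04]
 [ 1.63841224e-04  1.19686956e-04 -9.99999979e-01]]
dot top 389.0 174.5 [ 0.62993769 -0.05851633  0.091     ]
glass top [  4   6  20  19 292] [ 0.62931019 -0.05782422  0.091     ]
dot scene [ 0.62881668 -0.06108427  0.091     ]
glass scene [  7   5  20  10 160] [ 0.62801801 -0.05906177  0.091     ]
```

View pics/m4.png

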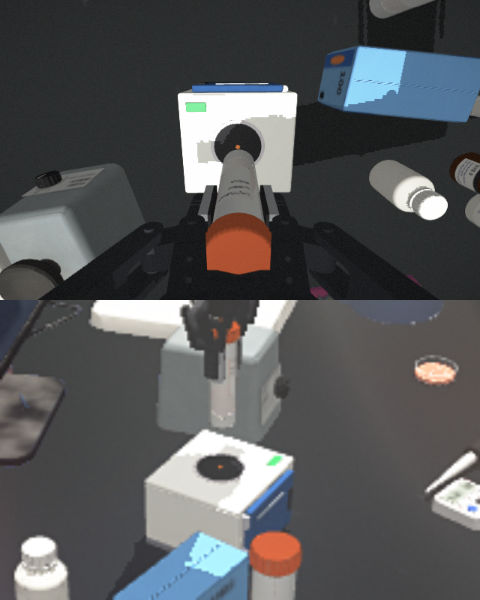

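The views show the tube upright and in line with the glass (dot at wrist ≈(316,196), tube bottom just in front). The bottle and carton are in place and the door is shut. I'll descend 40 mm and measure.

Emit:
{"name": "move_arm", "arguments": {
  "rot": [
    [0,0,0],
    [0,0,0],
    [0,0,0],
    [0,0,0],
    [0,0,0],
    [0,0,0]
  ],
  "offset": [
    [0,1,5],
    [0,0,10],
    [0,0,12],
    [0,0,9],
    [0,0,4],
    [0,0,0]
  ],
  "jaw": [1,1,1,1,1,1]
}}

```text
time: 14.42
ee_pos: [0.629, -0.0588, 0.168]
tcp_rot: [[0.0, 1.0, -0.001], [1.0, -0.0, -0.0], [-0.0, -0.001, -1.0]]
force: [0.6, 0.2, -1.0]
opening: 0.329
```

```bash
python3 - <<'E'
from h import *
e=[]
for i in range(6): c=cam('wrist'); w=arm.get_image('wrist'); e.append(arm.read_state()['ee_pos'])
s=arm.get_image('scene'); S=cam('scene'); t=np.mean(e,0); print(t,arm.read_state()['force'])
b=t[2]-.0584; L=[]
f=8
def draw(im,c,x0,y0,W,H,k):
    g=cv2.resize(im[y0:y0+H,x0:x0+W],None,fx=k,fy=k,interpolation=cv2.INTER_CUBIC)
    for (x,y,z,r,col) in((t[0],t[1],b,.014,(255,255,0)),(t[0],t[1],b+.116,.017,(255,255,0)),(t[0],t[1],b+.102,.017,(0,255,255)),(.629,-.059,.091,.027,(0,255,0))):
        a=np.linspace(0,2*np.pi,60); p=(proj(c,np.c_[x+r*np.cos(a),y+r*np.sin(a),0*a+z])-[x0,y0]+.5)*k
        cv2.polylines(g,[p.astype(int)],True,col,1)
    return g
A=draw(w,c,230,150,180,250,2); B=draw(s,S,290,90,75,100,5)
cv2.imwrite('pics/m5.png',np.hstack([A,B])[:,:,::-1])
E
```

```text
[ 0.6293131  -0.05881025  0.16863502] [-0.84370783 -0.21114035 -0.55792086]
```

View pics/m5.png

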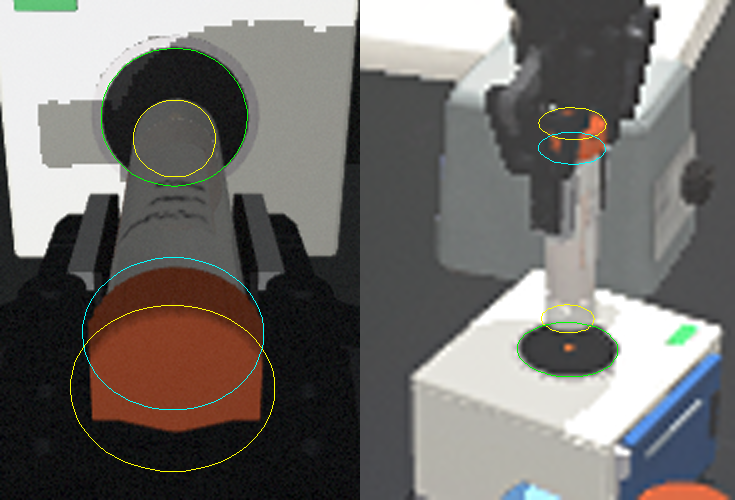

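The predicted tube and glass outlines agree with both views to within about 2 mm, and the tube is vertical and centred. I'll go down the last 9 mm.

Emit:
{"name": "move_arm", "arguments": {
  "rot": [
    [0,0,0],
    [0,0,0],
    [0,0,0],
    [0,0,0],
    [0,0,0],
    [0,0,0],
    [0,0,0],
    [0,0,0]
  ],
  "offset": [
    [0,0,2],
    [0,0,3],
    [0,0,2.5],
    [0,0,1.5],
    [0,0,0],
    [0,0,0],
    [0,0,0],
    [0,0,0]
  ],
  "jaw": [1,1,1,1,1,1,1,1]
}}

```text
time: 15.78
ee_pos: [0.6291, -0.0588, 0.1594]
tcp_rot: [[0.0, 1.0, 0.0], [1.0, -0.0, 0.0], [0.0, 0.0, -1.0]]
force: [-0.3, 0.5, -0.3]
opening: 0.329
```

```bash
python3 - <<'E'
from h import *
e=[]
for i in range(6): w=arm.get_image('wrist'); s=arm.get_image('scene'); st=arm.read_state(); e.append(st['ee_pos'])
print(np.mean(e,0),np.std(e,0),st['force'],np.abs(st['qvel']).max(),st['opening'],st['time'])
S=cam('scene'); g=cv2.resize(s[90:190,290:365],None,fx=5,fy=5,interpolation=cv2.INTER_CUBIC)
t0=s[150:330,180:400]
cv2.imwrite('pics/m6.png',np.hstack([g,cv2.resize(t0,(425,500))[:, :]])[:,:,::-1])
E
```

```text
[ 0.62910839 -0.0587865   0.15932032] [1.58472061e-05 8.05110805e-06 1.98747328e-05] [0.08006845 0.76865388 0.40066443] 0.001662174485845845 0.32665724390012296 16.375
```

View pics/m6.png

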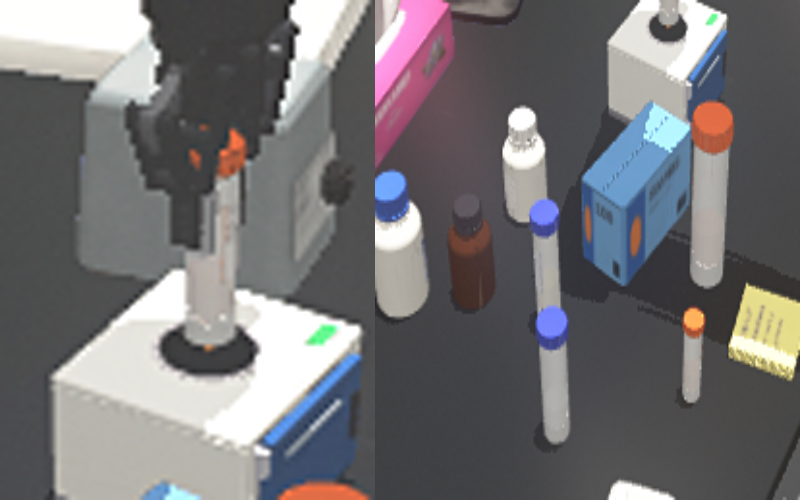

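The tube is still and upright above the glass (bottom at (210,340), dot at (208,347)). The door is shut and every other item is standing where it was.

```bash
python3 -c "
from rig import arm
print(arm.close_job())"
```

```text
the job is handed in; nothing more can be done
None
```

The job is done and handed in at about 16.4 s of robot time; the hand-in gave no verdict.

- **Door:** I pushed it shut with the closed fingers. The force rose to about 3 N at the catch, dropped as the catch passed, then met a hard stop at 9 N. Both cameras later showed the door flush.
- **Tube:** I gripped the middle-sized orange-capped tube at 40 N, with a jaw opening of 28 mm that matches its body. I lifted it 150 mm and carried it over the carton.
- **Final pose:** The gripper is at (0.6291, -0.0588) and the glass centre was measured at about (0.629, -0.059). From the arm's height, the tube's bottom is at about 0.101 m, 10 mm above the glass. The tool was vertical and still, with under 1 N on it.
- **Surroundings:** In the last picture the other tubes, carton and bottle stood as before, judged by eye. I saw no sign that the tube touched the reader.
- **Disagreement:** The scene and wrist cameras put the tube 1–2 mm off the predicted axis in opposite directions. That is within the calibration error, so I did not correct it.

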